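Take the temperature of the agar bottle

TASK

The screw-cap bottle of agar that stands between the robot and the row of funnels, in line with a beaker and a jar, is cooling before the dishes are poured. Pick up the infrared stick thermometer, point its window at the middle of the bottle from about 8 cm off the glass and hold it steady there for three seconds, then lay it down gently on the open bench, flat and display up. Do not knock or shift the bottle, the beaker or the jar.

Things in the scene. Friction and masses are not known exactly. Their poses are not given: they have to be found in the camera images.
- thermometer: infrared stick thermometer lying on the bench, 0.12 kg (lengths in mm): 130 long: white body 30 wide, 32 high, flat sides from x = -65 to +30; display and button on top; black round nose (32 wide) with the window at x = +65. Origin: middle of the underside, near the centre of mass. x = the way it looks, beam along +x 16 above the underside; z = up out of the display. Starts looking away from the robot (+-35 deg).
- bottle_mid (a point): the point to aim at, from any side: on the upright axis of the screw-cap bottle, 45 mm above the bench it stands on. The bottle is loose, 0.2 kg, clear glass, pale contents, narrower cap, 58 mm in diameter (glass 29 mm from this point all round, up to 85 mm high), 109 mm high.
- beaker: bystander, loose: large open beaker, 115 mm wide over its spout, 144 mm high. Origin at the centre of its foot, z up. Beaker, bottle and jar stand in a loose row across the bench, in any order, about 200 mm apart.
- jar: bystander, loose: squat round grey lidded jar, 81 mm wide, 96 mm high with its knob. Origin at the centre of its foot, z up.
Not all that is in view belongs to the job. What is shaped like the part that bears bottle_mid but green, orange or red is not meant.

How it is judged:
By the outcome, as a careful person would: the job done as asked, in the order asked, and still so for the second after the job is handed in, with the robot touching nothing.
It also fails if it takes over 40 s, if anything falls off the work surface, if the arm or the gripper's body presses on something with over 40 N, if the wrist force passes 120 N, or if a joint passes its speed limit or range.

ROBOT

A 6-joint arm with a two-finger parallel gripper is mounted at the origin on a cart in front of the work surface, level with it; the furniture and walls round the work are solid. World frame = base frame: x ahead of the robot, y to its left, z up, the work surface at z = 0. Lengths are in m, angles in degrees, forces in N, time in s.
With the tool pointing down it reaches from about 0.4 to 0.825 m from the base axis. Payload 7 kg.
Tool frame: the origin (TCP) lies at the very end of the fingers, on their centre line; the grasp point (between the pads) lies 19 mm behind it (ctrl.pinch_z is the distance from the TCP to the grasp point, in m); z points along the fingers, x is the direction in which the jaws open and shut, and the axes are right-handed (so a half turn about z gives the same grasp; the last joint's range is limited). The gripper opens to 88 mm and grips with 3 to 60 N. Pads are 19 mm wide; open, the fingers measure 130 mm over their backs; the gripper's body (78 mm by 193 mm) begins 47 mm behind the grasp point.
Start: joints at [-56.488, 20.546, 0.682, 0, -70.136, -16.507], TCP at [0.197, -0.645, 0.191] pointing down, gripper open.
Joint ranges: [-176.03, 176.03], [-82.01, 121.73], [-58.28, 71.71], [-173.87, 95.51], [-174.79, -0.11], [-173.66, 173.66]. Speed limits (degrees/s): [136.94, 136.94, 172.46, 180, 180, 180].

INTERFACE

Orientations are given as [roll, pitch, yaw] about the fixed x, y, z axes, in that order (R = Rz(yaw) Ry(pitch) Rx(roll)).
In Python, from plant import ctrl gives the robot as it stands.
- The arm moves only by the tool carry_out, never from a script. Its argument "increments" is a list of rows, each a list of 7 numbers: the turn, a rotation vector about the world's x, y, z in degrees, then the shift along the world's x, y, z in mm, then the closure, from 0 (fully open) to 1 (shut). In form: [[ax, ay, az, dx, dy, dz, grip], ...]. A call has 1 to 20 rows; each row is the pose to reach, as a shift and turn from the pose commanded when the call began; what a row does not reach only later rows make up. A row lasts 1/8 s, in which the tool goes at most 62.5 mm and 10.7 degrees, less where a joint would pass 70% of its speed; a pose out of reach is approached as far as the arm can. A call with a gripper value outside its range is refused whole. The fingers move at their own pace and stop on an object; the grip force is fixed at half the most. Time passes only in rows, so rows that repeat a pose let the fingers close. It gives the time, the measured TCP pose, the force and the opening at its end, in the units of the state.
- ctrl.get_obs(): the state, without advancing time (a new reading comes with each control period).
- ctrl.snapshot(name): name is "side" or "top" or "wrist"; returns a dict with "pixels" (384x512x3 uint8, blue, green, red), "intrinsics" (3x3 intrinsics, pixels), "rvec" (rotation vector, rad) and "tvec" (3), from world to camera coordinates, as OpenCV has them; the wrist camera has in their place "hand_eye" (4x4, takes a point from camera to tool coordinates, whose origin is the TCP and whose axes are the tool frame's). Camera axes: x right, y down, z forward; pixel columns grow to the right and rows downward; lengths in m; the calibration is good to about 2 mm. A picture is of the moment at which its call begins: read the wrist's pose just before it. There is no depth.
- ctrl.close_job(): hands the job in, once; it reports no verdict.
Trained networks look in a picture, given as the dict that the camera call returned (one of the last four; its "shot" number tells which), for a name from the list of things; names that differ only in an ending like _2 or _b are one class to them, and where a whole thing is asked for, a point or a joint stands for the part that bears it (a point fixed in the world has none). Each returns a list of dicts, best first, with "confidence" (0 to 1); they miss things now and then, are a little off and sometimes report something else, mostly with a low value. They report only what shows in the picture. A call takes as long as a camera call. They do not tell look-alikes from the thing itself.
- ctrl.search_frame(picture, label): "centre" ([x, y, z] in m, in world coordinates, good to about 4 mm: the middle of the surface that is visible of it).
- ctrl.outline_of(picture, label): "pixels" (384x512 bool, what is visible of it).
The state is a dict: "clock": time; "joint_pos": joint angles; "qvel": joint speeds; "tau": joint torques, N m; "tool_pos": TCP position; "orientation": TCP orientation; "force": force on the tool from outside, world axes, zero at the start; "moment": the same for the moment, N m; "opening": finger opening in m.
Only numpy, scipy, OpenCV 4.12 (cv2) and the standard library are available. Lean on these libraries where they do the work, as an engineer would, in place of code of your own. Each camera call takes 0.05 s, during which the arm holds its last target. There are 200 camera calls.

## Working session

There is one attempt and no reset: what is moved stays moved. The work goes in short steps, Python scripts to look and compute and a tool call to move; the robot and the scene stay as the last step left them, time stands still between calls to the robot, and variables do not carry over. Pictures are saved under pics/ and viewed, about 8 in all and at most 12, crops included, and the job is handed in when it is done.

Besides the shell and the picture viewer there is one more tool, called after "Request:" in YAML: its name, and indented under it one key for each argument. carry_out: Moves the arm, as the interface text tells. Its arguments: {"type":"object","properties":{"increments":{"type":"array"}},"required":["increments"]}

```bash
mkdir -p pics; cat > h.py <<'E'
import numpy as np, cv2
from plant import ctrl
def snap(n,f=None):
    s=ctrl.snapshot(n)
    if f: cv2.imwrite('pics/'+f,s['pixels'])
    return s
E
python3 - <<'E'
from h import *
o=ctrl.get_obs();print(o['clock'],o['tool_pos'],o['orientation'])
a=snap('side');b=snap('top')
cv2.imwrite('pics/a.png',cv2.resize(np.vstack([a['pixels'],b['pixels']]),None,fx=.78,fy=.78))
for n,s in(('side',a),('top',b)):
    print(n,'cam',-cv2.Rodrigues(s['rvec'])[0].T@s['tvec'].ravel())
    P=lambda p:cv2.projectPoints(np.array(p,float).reshape(1,3),s['rvec'],s['tvec'],s['intrinsics'],None)[0].ravel().round()
    for l in('thermometer','bottle_mid','beaker','jar'):
        for d in ctrl.search_frame(s,l):print(l,np.round(d['centre'],3),round(d['confidence'],2),P(d['centre']))
E
```

```text
0.0 [ 0.19720474 -0.64495889  0.19020725] [-1.79992130e+02 -9.68994217e-02  1.06995160e+02]
side cam [0.10283768 0.86290478 0.51683277]
thermometer [ 0.449 -0.008  0.024] 0.66 [285. 231.]
bottle_mid [ 0.61  -0.209  0.065] 0.94 [262. 182.]
bottle_mid [ 0.616 -0.103  0.059] 0.91 [245. 196.]
bottle_mid [ 0.397 -0.236  0.061] 0.67 [330. 190.]
bottle_mid [ 0.48  -0.296  0.059] 0.58 [310. 181.]
beaker [0.61  0.211 0.095] 0.89 [183. 231.]
jar [0.619 0.023 0.049] 0.82 [223. 216.]
top cam [ 0.40797876 -0.02353143  1.02250055]
thermometer [ 0.458 -0.016  0.029] 0.65 [244. 232.]
bottle_mid [ 0.404 -0.247  0.094] 0.93 [350. 259.]
bottle_mid [ 0.49  -0.305  0.089] 0.83 [376. 220.]
bottle_mid [ 0.614 -0.12   0.094] 0.68 [293. 162.]
bottle_mid [ 0.619 -0.221  0.087] 0.63 [337. 162.]
beaker [0.64  0.195 0.066] 0.78 [154. 148.]
jar [ 0.632 -0.002  0.081] 0.97 [240. 153.]
```

View pics/a.png

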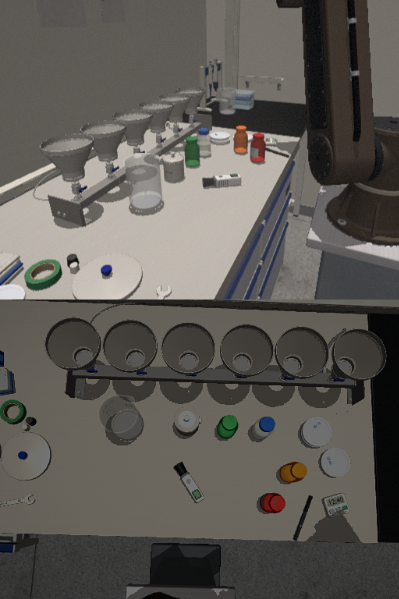

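```bash
cat >> h.py <<'E'
def ray(s,uv,z,o=None):
    K=s['intrinsics'];d=np.linalg.inv(K)@np.array([uv[0],uv[1],1.])
    if 'rvec' in s:
        R=cv2.Rodrigues(s['rvec'])[0].T;c=-R@np.ravel(s['tvec'])
    else:
        from scipy.spatial.transform import Rotation as Ro
        T=np.eye(4);T[:3,:3]=Ro.from_euler('xyz',o['orientation'],degrees=True).as_matrix();T[:3,3]=o['tool_pos']
        T=T@s['hand_eye'];R=T[:3,:3];c=T[:3,3]
    d=R@d
    return c+d*(z-c[2])/d[2]
def outl(s,l,z,o=None):
    for d in ctrl.outline_of(s,l):
        m=d['pixels'];ys,xs=np.nonzero(m)
        P=np.array([ray(s,(x,y),z,o)[:2] for x,y in zip(xs,ys)])
        r=cv2.minAreaRect((P*1000).astype(np.float32))
        print(l,round(d['confidence'],2),'px',xs.mean().round(),ys.mean().round(),'rect',np.round(r[0],1),np.round(r[1],1),round(r[2],1))
E
python3 - <<'E'
from h import *
b=snap('top');a=snap('side')
outl(b,'thermometer',.028)
A=cv2.resize(b['pixels'][130:290,210:400],None,fx=3.4,fy=3.4,interpolation=cv2.INTER_CUBIC)
B=cv2.resize(a['pixels'][150:250,200:360],None,fx=4,fy=2.5)
cv2.imwrite('pics/b.png',A); 
E
```

```text
thermometer 0.82 px 242.0 234.0 rect [454.2 -12. ] [130.2  31.1] 34.2
```

View pics/b.png

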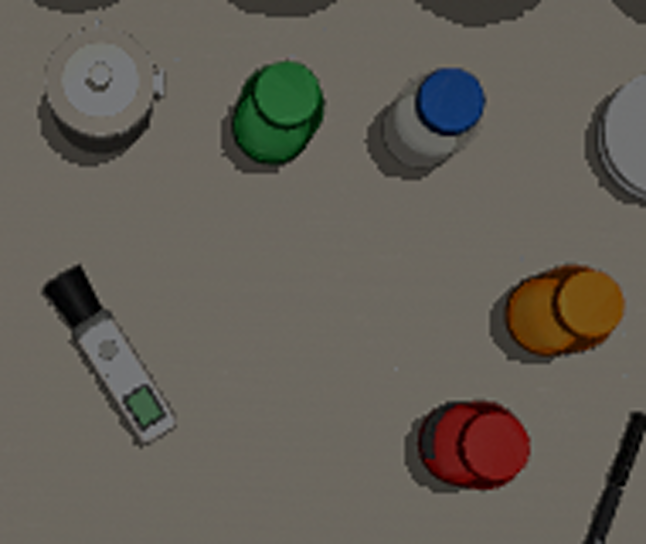

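Candidates for the bottle (top picture): green (293,162), blue-capped with pale contents (337,162), orange (376,220) and red (350,259). The crop shows that only the blue-capped one is clear with pale contents, and it is in line with the jar and the beaker, so that is the one. The thermometer lies at (242,234) with its nose up and to the left. I'll move above it.

Request:
carry_out:
  increments:
    - [0,0,5,60,140,0,0]
    - [0,0,10,120,290,0,0]
    - [0,0,15,190,450,0,0]
    - [0,0,15,255,633,0,0]
    - [0,0,15,255,633,0,0]
    - [0,0,15,255,633,0,0]
    - [0,0,15,255,633,0,0]
    - [0,0,15,255,633,0,0]
    - [0,0,15,255,633,0,0]
    - [0,0,15,255,633,0,0]
    - [0,0,15,255,633,0,0]
    - [0,0,15,255,633,0,0]
    - [0,0,15,255,633,0,0]

```text
clock: 2.28
tool_pos: [0.4521, -0.0123, 0.1911]
orientation: [-180.0, -0.0, 122.1]
force: [-0.1, -0.7, 0.3]
opening: 0.0873
```

```bash
python3 - <<'E'
from h import *
o=ctrl.get_obs();print(o['clock'],o['tool_pos'],o['orientation'],o['joint_pos'],o['force'])
w=snap('wrist','w.png');b=snap('top')
outl(w,'thermometer',.03,o)
outl(b,'thermometer',.03)
print(ray(b,(342.6,159.7),.109))
for l in('bottle_mid','jar'):
  for d in ctrl.search_frame(w,l):print(l,d['centre'],d['confidence'])
E
```

```text
2.275 [ 0.45211132 -0.01232089  0.19107391] [-1.79977043e+02 -6.85809687e-03  1.22070781e+02] [ 2.35276520e+01 -9.94971750e-01 -2.59755151e+01 -3.71885433e-03
 -6.50431781e+01 -8.14552999e+01] [-0.1004198  -0.68493936  0.25696987]
thermometer 0.91 px 245.0 161.0 rect [453.8 -14.3] [131.4  32.1] 33.8
[ 0.61891711 -0.22749033  0.109     ]
bottle_mid [0.6033, -0.2104, 0.0745] 0.84
bottle_mid [0.4777, -0.2918, 0.0368] 0.84
bottle_mid [0.5997, -0.1203, 0.0663] 0.76
bottle_mid [0.4105, -0.2306, 0.0731] 0.63
jar [0.6241, 0.0052, 0.0816] 0.67
```

View pics/w.png

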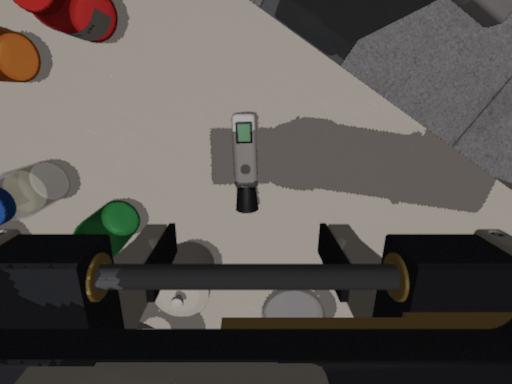

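Request:
carry_out:
  increments:
    - [0,0,1.7,2,-1,-50,0]
    - [0,0,1.7,2,-1,-100,0]
    - [0,0,1.7,2,-1,-145,0]
    - [0,0,1.7,2,-1,-170,0]
    - [0,0,1.7,2,-1,-183,0]
    - [0,0,1.7,2,-1,-185,0]
    - [0,0,1.7,2,-1,-185,0]
    - [0,0,1.7,2,-1,-185,0.3]
    - [0,0,1.7,2,-1,-185,0.5]
    - [0,0,1.7,2,-1,-185,0.6]
    - [0,0,1.7,2,-1,-185,1]
    - [0,0,1.7,2,-1,-185,1]
    - [0,0,1.7,2,-1,-185,1]
    - [0,0,1.7,2,-1,-185,1]
    - [0,0,1.7,2,-1,-185,1]

```text
clock: 4.45
tool_pos: [0.4544, -0.0135, 0.0061]
orientation: [-180.0, -0.0, 123.7]
force: [0.4, -1.1, -0.6]
opening: 0.0131
```

```bash
python3 - <<'E'
from h import *
o=ctrl.get_obs();print(o['clock'],o['opening'],o['force'])
w=snap('wrist');b=snap('side')
x=np.vstack([w['pixels'],cv2.resize(b['pixels'][170:290,200:370],(512,361),interpolation=cv2.INTER_CUBIC)])
cv2.imwrite('pics/g.png',cv2.resize(x,None,fx=.8,fy=.8))
outl(w,'thermometer',.03,o);print(ctrl.get_obs()['opening'])
E
```

```text
4.45 0.013098062703826584 [ 0.37155038 -1.0580095  -0.60875639]
thermometer 0.58 px 246.0 196.0 rect [452.7 -15. ] [131.   29.6] 34.3
0.0025066095295450228
```

View pics/g.png

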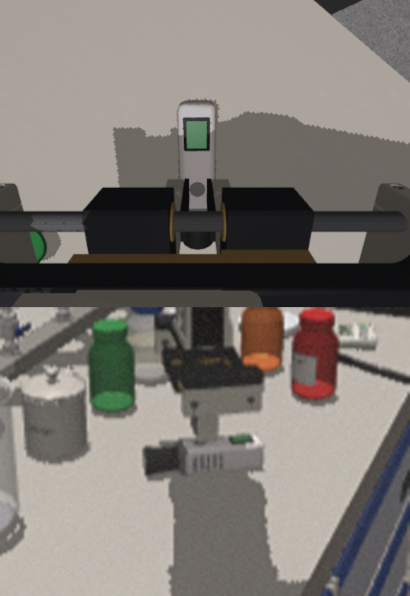

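```bash
python3 - <<'E'
from h import *
w=snap('wrist');b=snap('side')
o=ctrl.get_obs();print(o['clock'],o['opening'],o['force'],o['tool_pos'])
x=np.vstack([cv2.resize(w['pixels'][200:330,180:330],(600,400),interpolation=cv2.INTER_CUBIC)[:290],cv2.resize(b['pixels'][195:255,235:335],(600,300),interpolation=cv2.INTER_CUBIC)])
cv2.imwrite('pics/g2.png',x)
P=lambda p:cv2.projectPoints(np.array(p,float).reshape(1,3),b['rvec'],b['tvec'],b['intrinsics'],None)[0].ravel()
for p in ([.454,-.0135,.006],[.454,-.0135,.025],[.446,0,.006],[.446,0,.032]):
  u=P(p);print(p,u,((u-[235,195])*[6,5]+[0,290]).round())
E
```

```text
4.7 0.0008108856099998325 [-0.33842146 -0.19567504  0.60215462] [ 0.45437703 -0.01348774  0.00615788]
[0.454, -0.0135, 0.006] [284.35408208 235.59344986] [296. 493.]
[0.454, -0.0135, 0.025] [284.39791837 229.21206065] [296. 461.]
[0.446, 0, 0.006] [285.25694969 238.44135415] [302. 507.]
[0.446, 0, 0.032] [285.32679143 229.59342607] [302. 463.]
```

View pics/g2.png

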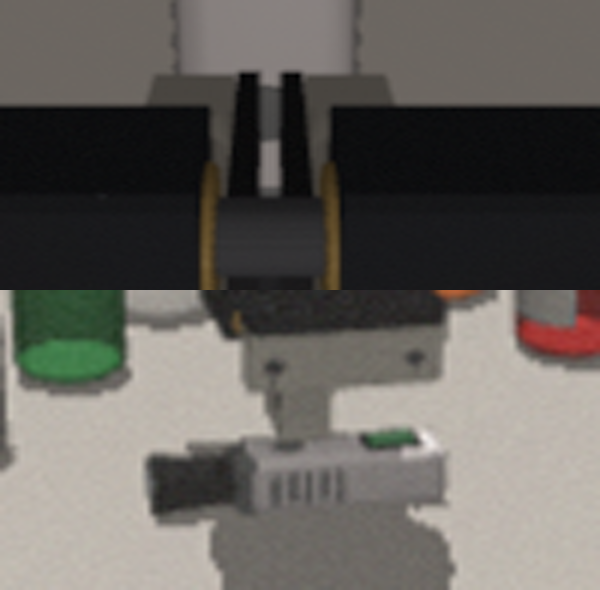

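```bash
python3 - <<'E'
from h import *
w=snap('wrist');o=ctrl.get_obs();H=w['hand_eye'];K=w['intrinsics']
print(np.round(H,3),o['opening'],ctrl.pinch_z)
for z in(-.08,-.06,-.047,-.03,-.019,-.01,0,.01):
  p=np.linalg.inv(H)@[0,0,z,1];q=K@p[:3];print(z,q[:2]/q[2])
print({k:np.round(o[k],3) for k in('joint_pos','tau','force','moment')})
a=snap('side')
P=lambda p:cv2.projectPoints(np.array(p,float).reshape(1,3),a['rvec'],a['tvec'],a['intrinsics'],None)[0].ravel().round(1)
for z in(0.006,.025,.035,.053,.072):print(z,P([.454,-.0135,z]))
E
```

```text
[[ 1.     0.001  0.    -0.   ]
 [-0.001  0.952  0.305 -0.084]
 [-0.    -0.305  0.952 -0.193]
 [ 0.     0.     0.     1.   ]] 0.00038863179621691473 0.0188
-0.08 [247.7677275  284.90435696]
-0.06 [247.67479907 261.13981176]
-0.047 [247.62595322 248.64848433]
-0.03 [247.5721918  234.90010178]
-0.019 [247.5422638  227.24662703]
-0.01 [247.52011523 221.58258397]
0 [247.49763623 215.83404092]
0.01 [247.47711647 210.58653125]
{'joint_pos': array([ 2.3257e+01,  1.2352e+01, -3.9958e+01,  1.0000e-03, -3.7692e+01,
       -7.9551e+01]), 'tau': array([ 5.0000e-03, -3.6602e+01,  1.8983e+01,  4.5290e+00, -7.2000e-02,
       -0.0000e+00]), 'force': array([-0.145, -0.324,  0.965]), 'moment': array([-0.   ,  0.   ,  0.038])}
0.006 [284.4 235.6]
0.025 [284.4 229.2]
0.035 [284.4 225.8]
0.053 [284.5 219.6]
0.072 [284.5 213. ]
```

```bash
python3 - <<'E'
from h import *
w=snap('wrist');H=w['hand_eye'];K=w['intrinsics'];print(K)
for y in(-.0095,0,.0095):
 for z in(-.045,-.03,-.015,0):
  p=np.linalg.inv(H)@[.044,y,z,1];q=K@p[:3];print(y,z,(q[:2]/q[2]).round(1))
i=cv2.imread('pics/w.png')
cv2.imwrite('pics/w2.png',cv2.resize(i[195:325,120:380],None,fx=3,fy=3,interpolation=cv2.INTER_CUBIC))
E
```

```text
[[285.36258258   0.         247.04756912]
 [  0.         285.36258258 186.96557433]
 [  0.           0.           1.        ]]
-0.0095 -0.045 [324.6 232.2]
-0.0095 -0.03 [318.3 221.2]
-0.0095 -0.015 [313.  211.8]
-0.0095 0 [308.4 203.7]
0 -0.045 [323.2 246.9]
0 -0.03 [317.2 234.9]
0 -0.015 [312.  224.7]
0 0 [307.6 215.9]
0.0095 -0.045 [321.9 261.2]
0.0095 -0.03 [316.  248.3]
0.0095 -0.015 [311.1 237.2]
0.0095 0 [306.7 227.7]
```

View pics/w2.png

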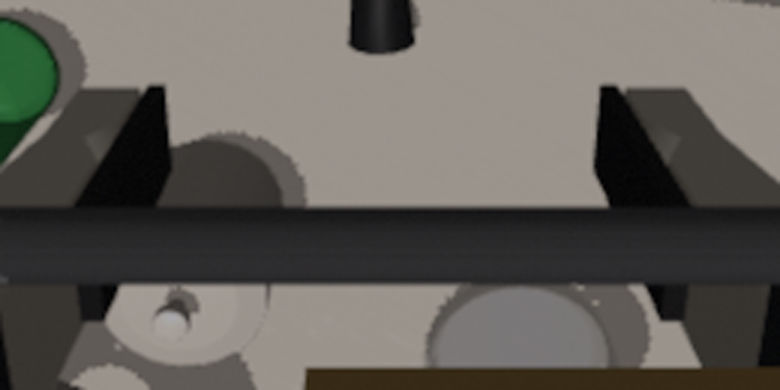

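The pictures agree with each other and not with the stated tool frame. In both the wrist view (open pad tips at rows 224–250, i.e. tool z ≈ −31 mm) and the side view, the fingertips end about 30 mm short of the stated TCP. The fingers closed on air just above the thermometer. I'll reopen and go down about 28 mm more, watching the force.

Request:
carry_out:
  increments:
    - [0,0,0,0,0,5,0]
    - [0,0,0,0,0,5,0]
    - [0,0,0,0,0,5,0]
    - [0,0,0,0,0,5,0]
    - [0,0,0,0,0,5,0]
    - [0,0,0,0,0,5,0]
    - [0,0,0,0,0,-5,0]
    - [0,0,0,0,0,-12,0]
    - [0,0,0,0,0,-18,0]
    - [0,0,0,0,0,-20,0]
    - [0,0,0,0,0,-20,0]

```text
clock: 6.22
tool_pos: [0.4543, -0.0135, -0.014]
orientation: [-180.0, -0.0, 123.7]
force: [0.0, -0.4, 0.9]
opening: 0.0873
```

```bash
python3 - <<'E'
from h import *
w=snap('wrist');b=snap('side')
o=ctrl.get_obs();print(o['clock'],o['opening'],o['force'],o['tool_pos'])
outl(w,'thermometer',.03,o)
x=np.vstack([cv2.resize(w['pixels'],(512,384))[150:330],cv2.resize(b['pixels'][190:260,225:345],(512,300),interpolation=cv2.INTER_CUBIC)])
cv2.imwrite('pics/g3.png',x)
E
```

```text
6.325 0.08740456274863345 [-0.46691771 -1.29640905  0.67624511] [ 0.45450639 -0.01342266 -0.01372592]
thermometer 0.83 px 246.0 211.0 rect [447.7 -18.8] [119.   29.7] 34.7
```

View pics/g3.png

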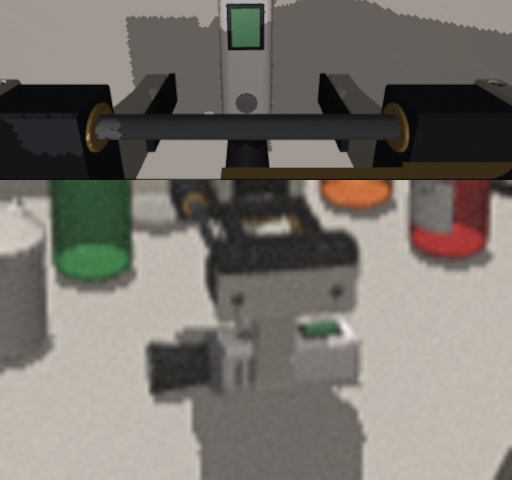

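Request:
carry_out:
  increments:
    - [0,0,0,0,0,-5,0]
    - [0,0,0,0,0,-8,0]
    - [0,0,0,0,0,-8,0.3]
    - [0,0,0,0,0,-8,0.5]
    - [0,0,0,0,0,-8,1]
    - [0,0,0,0,0,-8,1]
    - [0,0,0,0,0,-8,1]
    - [0,0,0,0,0,-8,1]
    - [0,0,0,0,0,-8,1]
    - [0,0,0,0,0,-8,1]
    - [0,0,0,0,0,-8,1]

```text
clock: 7.75
tool_pos: [0.4544, -0.0135, -0.0218]
orientation: [180.0, 0.0, 123.7]
force: [-0.5, -0.8, 0.5]
opening: 0.0299
```

Request:
carry_out:
  increments:
    - [0,0,0,0,0,10,1]
    - [0,0,0,0,0,40,1]
    - [0,0,0,0,0,80,1]
    - [0,0,-5,0,0,110,1]
    - [0,0,-14,5,-12,120,1]
    - [0,0,-23,10,-25,120,1]
    - [0,0,-32,15,-37,120,1]
    - [0,0,-41,20,-50,120,1]
    - [0,0,-50,25,-62,120,1]
    - [0,0,-59,29,-75,120,1]
    - [0,0,-67,32,-85,120,1]
    - [0,0,-73,34,-92,120,1]
    - [0,0,-76,34,-95,120,1]
    - [0,0,-76,34,-95,120,1]
    - [0,0,-76,34,-95,120,1]

```text
clock: 9.62
tool_pos: [0.4883, -0.1084, 0.0984]
orientation: [-180.0, -0.0, 47.8]
force: [-0.4, -0.8, -1.7]
opening: 0.0298
```

```bash
python3 - <<'E'
from h import *
o=ctrl.get_obs();w=snap('wrist');a=snap('side');t=snap('top')
print(o['clock'],o['opening'],o['force'],o['tool_pos'],o['orientation'])
outl(w,'thermometer',.128+.03,o);outl(t,'thermometer',.12+.03)
for s,n in((w,'w'),(a,'s'),(t,'t')):
  for l in ('bottle_mid','thermometer'):
    for d in ctrl.search_frame(s,l):print(n,l,np.round(d['centre'],3),round(d['confidence'],2))
x=np.hstack([cv2.resize(a['pixels'][90:250,170:350],(396,352)),cv2.resize(t['pixels'][120:290,210:400],(393,352))])
cv2.imwrite('pics/l.png',x)
E
```

```text
9.625 0.02975875803997206 [-0.38484596 -0.75564933 -1.6667136 ] [ 0.48825005 -0.10838945  0.09841139] [-1.79999977e+02 -5.46593162e-03  4.77747666e+01]
thermometer 0.61 px 247.0 210.0 rect [476.5 -98.2] [ 27.7 105.7] 48.3
thermometer 0.46 px 273.0 238.0 rect [441.1 -77.1] [16.2 30. ] 13.0
w bottle_mid [ 0.398 -0.237  0.075] 0.86
w bottle_mid [ 0.462 -0.307  0.077] 0.58
w thermometer [ 0.472 -0.091  0.153] 0.97
s bottle_mid [ 0.481 -0.294  0.061] 0.94
s bottle_mid [ 0.614 -0.104  0.059] 0.75
s bottle_mid [ 0.395 -0.231  0.062] 0.66
s bottle_mid [ 0.61  -0.21   0.064] 0.57
s thermometer [ 0.46  -0.075  0.144] 0.84
t bottle_mid [ 0.402 -0.244  0.094] 0.84
t bottle_mid [ 0.485 -0.31   0.087] 0.59
t bottle_mid [ 0.637 -0.112  0.108] 0.5
```

View pics/l.png

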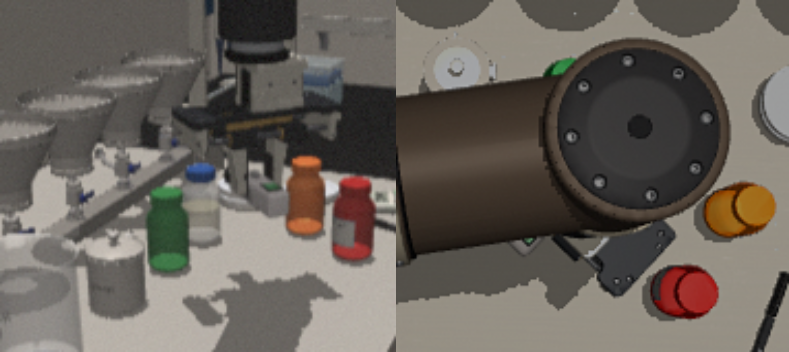

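Request:
carry_out:
  increments:
    - [0,0,0,2,-2,-25,1]
    - [0,0,0,2,-2,-50,1]
    - [0,0,0,2,-2,-70,1]
    - [0,0,0,2,-2,-83,1]
    - [0,0,0,2,-2,-89,1]
    - [0,0,0,2,-2,-91,1]
    - [0,0,0,2,-2,-91,1]
    - [0,0,0,2,-2,-91,1]

```text
clock: 11.18
tool_pos: [0.4908, -0.1104, 0.0077]
orientation: [180.0, -0.0, 47.7]
force: [-0.1, 0.0, -1.5]
opening: 0.0296
```

```bash
python3 - <<'E'
from h import *
o=ctrl.get_obs();a=snap('side')
print(o['clock'],o['opening'],o['force'],o['tool_pos'],o['orientation'])
P=lambda p:cv2.projectPoints(np.array(p,float).reshape(1,3),a['rvec'],a['tvec'],a['intrinsics'],None)[0].ravel()
im=cv2.resize(a['pixels'][140:230,200:340],(784,504),interpolation=cv2.INTER_CUBIC)
B=np.array([.619,-.227]);
g=np.array([.4903,-.1104]);u=np.array([.7408,-.6717])
for p in([*B,0],[*B,.045],[*B,.109],[*(g+.065*u),.045],[*(g-.065*u),.045],[*(B-.029*u),.045]):
  q=(P(p)-[200,140])*5.6;cv2.circle(im,tuple(int(v) for v in q),3,(255,0,255),-1)
cv2.imwrite('pics/aim.png',im)
E
```

```text
11.175 0.029614763997574997 [-1.18765520e-01  1.17988020e-03 -1.49965863e+00] [ 0.49080696 -0.11041459  0.00769132] [ 1.79961540e+02 -4.45805360e-02  4.77114598e+01]
```

View pics/aim.png

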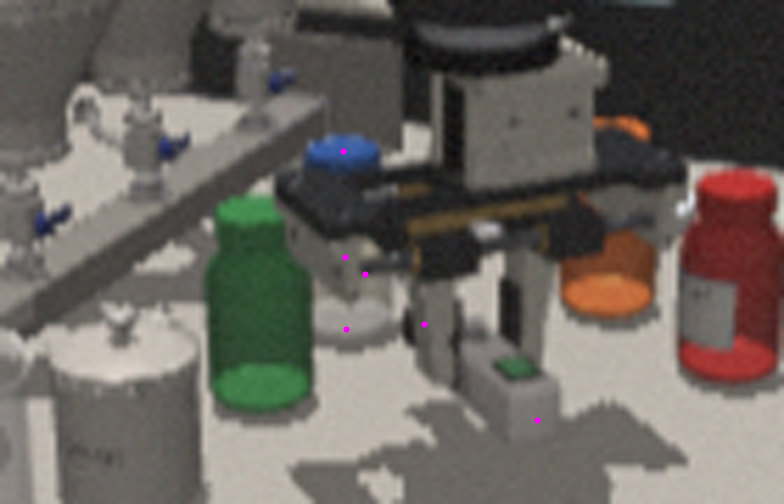

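The side view shows the thermometer level. The projected points sit on the bottle's cap (344,151) and foot (346,329), and on the nose (424,324) and tail (537,420). Aim is right, so now I hold.

Request:
carry_out:
  increments:
    - [0,0,0,0,0,0,1]
    - [0,0,0,0,0,0,1]
    - [0,0,0,0,0,0,1]
    - [0,0,0,0,0,0,1]
    - [0,0,0,0,0,0,1]
    - [0,0,0,0,0,0,1]
    - [0,0,0,0,0,0,1]
    - [0,0,0,0,0,0,1]
    - [0,0,0,0,0,0,1]
    - [0,0,0,0,0,0,1]
    - [0,0,0,0,0,0,1]
    - [0,0,0,0,0,0,1]
    - [0,0,0,0,0,0,1]
    - [0,0,0,0,0,0,1]
    - [0,0,0,0,0,0,1]
    - [0,0,0,0,0,0,1]
    - [0,0,0,0,0,0,1]
    - [0,0,0,0,0,0,1]
    - [0,0,0,0,0,0,1]
    - [0,0,0,0,0,0,1]

```text
clock: 13.72
tool_pos: [0.4904, -0.1105, 0.0072]
orientation: [180.0, -0.0, 47.7]
force: [-0.5, 0.1, -2.4]
opening: 0.03
```

Request:
carry_out:
  increments:
    - [0,0,0,0,0,0,1]
    - [0,0,0,0,0,0,1]
    - [0,0,0,0,0,0,1]
    - [0,0,0,0,0,0,1]
    - [0,0,0,0,0,0,1]
    - [0,0,0,0,0,0,1]
    - [0,0,0,0,0,0,1]
    - [0,0,0,0,0,0,1]
    - [0,0,0,0,0,0,1]
    - [0,0,0,0,0,0,1]

```text
clock: 14.98
tool_pos: [0.4904, -0.1105, 0.0072]
orientation: [180.0, -0.0, 47.7]
force: [-0.0, -1.4, -1.2]
opening: 0.0294
```

Request:
carry_out:
  increments:
    - [0,0,0,-5,5,25,1]
    - [0,0,0,-10,10,60,1]
    - [0,0,5,-12,15,91,1]
    - [0,0,14,-15,25,91,1]
    - [0,0,23,-20,35,91,1]
    - [0,0,32,-25,45,91,1]
    - [0,0,41,-30,55,91,1]
    - [0,0,50,-36,65,91,1]
    - [0,0,59,-36,80,91,1]
    - [0,0,68,-36,92,91,1]
    - [0,0,74,-36,97,75,1]
    - [0,0,76,-36,97,45,1]
    - [0,0,76,-36,97,15,1]
    - [0,0,76,-36,97,-8,1]
    - [0,0,76,-36,97,-20,1]
    - [0,0,76,-36,97,-25,1]
    - [0,0,76,-36,97,-27,1]
    - [0,0,76,-36,97,-28,1]
    - [0,0,76,-36,97,-28.5,1]
    - [0,0,76,-36,97,-28.5,1]

```text
clock: 17.48
tool_pos: [0.4546, -0.0134, -0.021]
orientation: [180.0, 0.0, 123.7]
force: [0.6, -0.1, -1.3]
opening: 0.0299
```

Request:
carry_out:
  increments:
    - [0,0,0,0,0,-0.5,1]
    - [0,0,0,0,0,-0.8,1]
    - [0,0,0,0,0,-0.8,1]
    - [0,0,0,0,0,-0.8,0.6]
    - [0,0,0,0,0,-0.8,0.4]
    - [0,0,0,0,0,-0.8,0]
    - [0,0,0,0,0,-0.8,0]
    - [0,0,0,0,0,-0.8,0]
    - [0,0,0,0,0,-0.8,0]
    - [0,0,0,0,0,-0.8,0]
    - [0,0,0,0,0,10,0]
    - [0,0,0,0,0,40,0]
    - [0,0,0,0,0,90,0]
    - [0,0,0,0,0,150,0]
    - [0,0,0,0,0,200,0]
    - [0,0,0,0,0,200,0]

```text
clock: 19.48
tool_pos: [0.4568, -0.0129, 0.1838]
orientation: [179.5, 0.2, 123.7]
force: [0.7, 0.2, -1.1]
opening: 0.0878
```

```bash
python3 - <<'E'
from h import *
o=ctrl.get_obs();w=snap('wrist');a=snap('side');print(o['clock'],o['tool_pos'],o['force'],o['opening'])
outl(w,'thermometer',.03,o)
for l in('bottle_mid','beaker','jar'):
  for d in ctrl.search_frame(a,l):print(l,np.round(d['centre'],3),round(d['confidence'],2))
cv2.imwrite('pics/end.png',np.vstack([w['pixels'][60:300],a['pixels'][120:300]]))
E
```

```text
19.475 [ 0.45684561 -0.01288874  0.18376887] [ 0.65657336  0.16830953 -1.05708851] 0.08778714577392448
thermometer 0.61 px 248.0 158.0 rect [452.6 -14. ] [129.1  30. ] 34.2
bottle_mid [ 0.397 -0.237  0.067] 0.85
bottle_mid [ 0.616 -0.102  0.06 ] 0.71
bottle_mid [ 0.482 -0.299  0.058] 0.61
bottle_mid [ 0.611 -0.209  0.064] 0.57
beaker [0.608 0.211 0.1  ] 0.84
jar [0.62  0.026 0.05 ] 0.81
```

View pics/end.png

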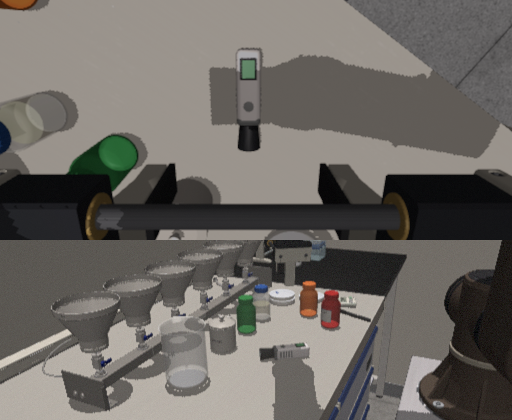

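The thermometer lies flat with its display up, and the bottle, beaker and jar are where they were. Handing in.

```bash
python3 -c "
from plant import ctrl
print(ctrl.close_job())"
```

```text
the job is handed in; nothing more can be done
None
```

The job is handed in at about 19.5 s on the clock. I picked up the thermometer and held it level, with its window about 8 cm off the glass of the blue-capped pale bottle and aimed at mid-height. It stayed there for 3.8 s, and then I laid it back down about where it had been.

- **Last checks:** The thermometer lies flat with its display up, at about (0.453, −0.014), and the gripper is open and clear of it. The camera positions of the bottle, beaker and jar match the starting ones to within about 3 mm, which is the detector's noise. Wrist forces stayed at about 3 N or less wherever I read them.
- **Disagreement with the description:** The fingertips ended about 30 mm short of the stated TCP in both the wrist and side views. The first grasp therefore closed on air above the thermometer. I corrected for this by going down to a reported z of −22 mm.
- **Uncertainty in the aim:** The bottle's position came from the cameras and is good to perhaps 4 mm. The aim was checked by projecting the planned points into the side view, not by a separate measurement.

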